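# Put the bench things back in their own foam cut-outs

### The arm

A 6-joint arm with a two-finger parallel gripper is mounted at the origin on the work surface; the furniture and walls round the work are solid. World frame = base frame: x ahead of the robot, y to its left, z up, the work surface at z = 0. Lengths are in m, angles in rad, forces in N, time in s.
With the tool pointing down it reaches from about 0.25 to 0.8 m from the base axis. Payload 3.9 kg.
Tool frame: the origin (TCP) lies at the very end of the fingers, on their centre line; the grasp point (between the pads) lies 19 mm behind it (robot.grip_depth is the distance from the TCP to the grasp point, in m); z points along the fingers, y is the line along which they close (so a half turn about z gives the same grasp; the last joint's range is limited). The gripper opens to 85 mm and grips with 20 to 120 N. Pads are 22 mm wide; open, the fingers measure 114 mm over their backs; the gripper's body (76 mm by 85 mm) begins 54 mm behind the grasp point. The pads swing forward as they close: fully open they stand 13 mm farther back than shut.
Start: joints at [1.251, 0.26, -0.138, 1.173, 0, 1.571], TCP at [0.165, 0.498, 0.231] pointing down, gripper open.
Joint ranges: [-2.78, 2.78], [-0.83, 1.72], [-1.28, 1.37], [-1.9, 2.12], [-1.57, 1.48], [-3.14, 3.14]. Speed limits (rad/s): [2.57, 2.57, 3.14, 3.14, 3.14, 3.14].

### API

Orientations are given as a rotation vector (axis times angle).
In Python, from plant import robot gives the robot as it stands. The module is installed in compiled form; this text tells all that it offers.
- The arm moves only by the tool move_arm, never from a script. Its argument "moves" is text: rows parted by semicolons, each of 4 numbers parted by spaces: the shift along the tool's x, y, z in mm, then the turn about the tool's z in rad. A call has 1 to 12 rows; each row is the pose to reach, as a shift and turn from the pose commanded when the call began, along the tool's axes at that moment; what a row does not reach only later rows make up. A row lasts 1/10 s, in which the tool goes at most 50 mm and 8.59 degrees, less where a joint would pass 70% of its speed; a pose out of reach is approached as far as the arm can. A call with a gripper value outside its range is refused whole. "fingers" is the finger opening in mm, from 0 to 85.4, set as the call begins (left out, the last holds). The fingers move at their own pace and stop on an object; "force" is the grip in N (left out, the last holds). Time passes only in rows, so rows that repeat a pose let the fingers close. It gives the time, the measured TCP pose, the force, the opening and the grip force at its end, in the units of the state.
- robot.get_state(): the state, without advancing time (a new reading comes with each control period).
- robot.grab_frame(name): name is "scene" or "side" or "wrist"; returns the picture (400x640x3 uint8, red, green, blue); there is no depth.
- robot.calibration(name): a dict with "intrinsics" (3x3 intrinsics, pixels), "k1" (the pictures are not rectified: a ray, as slopes to the right and down, at radius r is drawn at 1 + k1 r^2 times it, then the intrinsics apply), "T" (4x4, takes a point from camera to world coordinates). Camera axes: x right, y up, looking along -z (the intrinsics and any distortion apply to the point x, -y, -z); pixel columns grow to the right and rows downward; lengths in m; the calibration is good to about 2 mm. A picture is of the moment at which its call begins: read the wrist's pose just before it. calibration takes no time and is no camera call; for the wrist camera it gives the pose at the moment of the call.
- robot.hand_in(): hands the job in; it is judged then, once.
The state is a dict: "time": time; "joint_positions": joint angles; "dq": joint speeds; "tau": joint torques, N m; "eef_pos": TCP position; "eef_rot": TCP orientation; "ft_force": force on the tool from outside, world axes, zero at the start; "torque": the same for the moment, N m; "grip_width": opening from 0.0 (shut) to 1.0 (fully open); "grasp_force": force on a finger pad.
Only numpy, scipy, OpenCV 4.12 (cv2) and the standard library are available. Lean on these libraries where they do the work, as an engineer would, in place of code of your own. Each camera call takes 0.05 s, during which the arm holds its last target. There are 200 camera calls.

### The job

The reel of solder, card reader, loupe and rosin tin were put back in the wrong foam inserts of the tool tray. Move each to the insert that is cut out for it, so that it sits flat, right down on the bottom of its own cut-out. Every cut-out is taken or covered; the empty rubber mat beside the tray is there as a free spot on the way.

Things in the scene. Friction and masses are not known exactly. Their poses are not given: they have to be found in the camera images.
- reel_mid (a point): Reel of white solder wire between two round black flanges, lying flat: 55 mm across, 29 mm high. Point on its axis, half-way up (14.5 mm above its underside). z up. A short wire tail sticks out sideways. Grasp across the flanges.
- card_mid (a point): Flat black memory card reader, 66 x 26 x 9 mm. Point at its centre, half-way up (4.5 mm above its underside). x along its 66 mm length, y across its 26 mm width, z up.
- loupe_mid (a point): Black watchmaker's loupe standing on its small end: 38 mm across, 31 mm high. Point on its axis, half-way up (15.5 mm above its underside). z up.
- tin_mid (a point): Low round tin of rosin with a yellow label: 45 mm across, 18 mm high. Point on its axis, half-way up (9 mm above its underside). z up.
- insert_reel: Grey foam insert with the largest round cut-out, for the reel: 69 mm across, 8 mm deep, blue floor. Origin at the centre of the insert's underside, straight below the middle of the cut-out; the cut-out's floor is 12 mm above the origin, the insert's upper face 20 mm above it. z up, y along the row of inserts, x across the row, away from the robot. At the start the tin stands loose in it.
- insert_card: Insert with the rectangular cut-out for the card reader: 80 mm along x, 40 mm along y, 5 mm deep; floor 15 mm above the origin. Origin and axes as for insert_reel. All four inserts are 104 mm (x) by 80 mm (y) by 20 mm high and stand side by side, in any order, in a grey tray whose walls end 3 mm above them. At the start the reel lies over this cut-out, on the upper face.
- insert_loupe: Insert like the others, with the smallest round cut-out, for the loupe: 52 mm across, 9 mm deep; floor 11 mm above the origin. Origin and axes as for insert_reel. At the start the card reader lies across this cut-out, on the upper face.
- insert_tin: Insert like the others, with the middle round cut-out, for the tin: 59 mm across, 7 mm deep; floor 13 mm above the origin. Origin and axes as for insert_reel. At the start the loupe stands loose in this cut-out.
- mat: Thin black rubber mat on the worktop, on the robot's side of the tray near its left end, 80 x 80 mm, 2 mm thick: the free spot, empty. Origin at the centre of its underside, axes about as the inserts'. The tray's wall is 5 mm from it; a 205 mm high drawer cabinet and the knob of a low vice stand 65 mm or more from its centre to either side, so close the fingers along its y here.
Not all that is in view belongs to the job. Leave any brown look-alike of the part that bears reel_mid alone. Of the things that look like the part that bears tin_mid, the larger one is meant.

How it is judged:
At the end, for the whole second after the job is handed in: Reel, card reader, loupe and tin each sit upright and flat (within 0.09 rad) on the floor of the cut-out made for them: centre within 11 mm of the cut-out's centre and within 3 mm of its seated height (horizontal distance between reel_mid and insert_reel below 0.011 m and z of reel_mid in the frame of insert_reel between 0.023 and 0.0295 m and angle between each of reel_mid, card_mid, loupe_mid, tin_mid's own z axis and vertical below 0.09 rad and horizontal distance between card_mid and insert_card below 0.011 m and z of card_mid in the frame of insert_card between 0.016 and 0.022 m and horizontal distance between loupe_mid and insert_loupe below 0.011 m and z of loupe_mid in the frame of insert_loupe between 0.023 and 0.0295 m and horizontal distance between tin_mid and insert_tin below 0.011 m and z of tin_mid in the frame of insert_tin between 0.019 and 0.025 m); the robot touches nothing.
It also fails if it takes over 104 s, if anything falls off the work surface, if the arm or the gripper's body presses on something with over 40 N, if the wrist force passes 120 N, or if a joint passes its speed limit or range.

## Working session

There is one attempt and no reset: what is moved stays moved. The work goes in short steps, Python scripts to look and compute and a tool call to move; the robot and the scene stay as the last step left them, time stands still between calls to the robot, and variables do not carry over. Pictures are saved under pics/ and viewed, at most 14 in all, crops included, and the job is handed in when it is done.

Besides the shell and the picture viewer there is one more tool, called in YAML: its name, and indented under it one key for each argument. move_arm: Moves the arm, as the interface text tells. Its arguments: {"type":"object","properties":{"moves":{"type":"string"},"fingers":{"type":"number"},"force":{"type":"number"}},"required":["moves"]}

```bash
mkdir -p pics; cat > h.py <<'E'
import numpy as np, cv2
from plant import robot
def snap(n,f):
    c=robot.calibration(n); im=robot.grab_frame(n); cv2.imwrite(f,cv2.cvtColor(im,cv2.COLOR_RGB2BGR)); return c,im
def ray(c,u,v):
    K=np.array(c["intrinsics"]);T=np.array(c["T"])
    p=np.linalg.inv(K)@[u,v,1]; d=p[:2].copy(); q=d.copy()
    for _ in range(20): q=d/(1+c["k1"]*(q@q))
    r=T[:3,:3]@[q[0],-q[1],-1]; return T[:3,3],r
def atz(c,u,v,z):
    o,r=ray(c,u,v); return o+r*(z-o[2])/r[2]
def proj(c,P):
    K=np.array(c["intrinsics"]);T=np.array(c["T"])
    p=T[:3,:3].T@(np.array(P)-T[:3,3]); q=np.array([p[0],-p[1]])/-p[2]
    q=q*(1+c["k1"]*(q@q)); return (K@[q[0],q[1],1])[:2]
E
python3 - <<'E'
from h import *
import pickle
cal={}
for n in ["scene","side","wrist"]:
    c,im=snap(n,f"pics/{n}0.png"); cal[n]=c; print(n,np.round(c["T"],3).tolist(),c["k1"],np.round(c["intrinsics"],1).tolist())
pickle.dump(cal,open("cal.pkl","wb"))
s=robot.get_state(); print(s["time"],s["eef_pos"],s["eef_rot"],s["grip_width"])
E
```

```text
scene [[0.596, 0.613, -0.519, -0.117], [-0.803, 0.444, -0.398, -0.393], [-0.013, 0.654, 0.756, 0.832], [0.0, 0.0, 0.0, 1.0]] -0.10416186151003647 [[467.4, 0.0, 325.0], [0.0, 467.4, 202.4], [0.0, 0.0, 1.0]]
side [[0.88, 0.227, -0.417, -0.07], [-0.475, 0.398, -0.785, -0.913], [-0.012, 0.889, 0.458, 0.605], [0.0, 0.0, 0.0, 1.0]] -0.11406101673400929 [[466.9, 0.0, 319.2], [0.0, 466.9, 195.3], [0.0, 0.0, 1.0]]
wrist [[0.314, -0.912, -0.263, 0.098], [0.949, 0.302, 0.087, 0.521], [-0.0, -0.277, 0.961, 0.374], [0.0, 0.0, 0.0, 1.0]] 0.010888727984073884 [[275.3, 0.0, 321.5], [0.0, 275.3, 195.7], [0.0, 0.0, 1.0]]
0.15 [0.16487724 0.4978692  0.23064537] [-5.00143145e-01 -3.10129061e+00  2.44490112e-03] 1.0042460313830843
```

View pics/scene0.png

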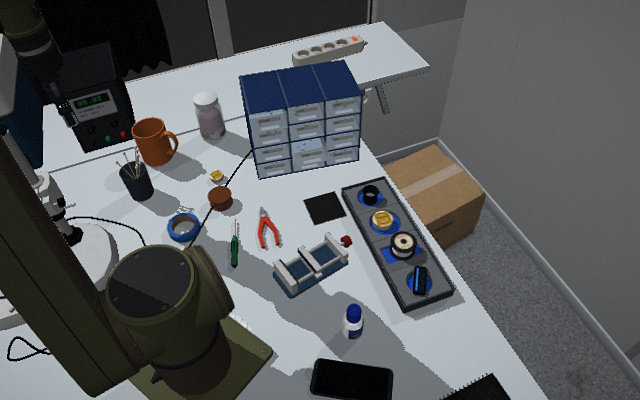

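View pics/side0.png

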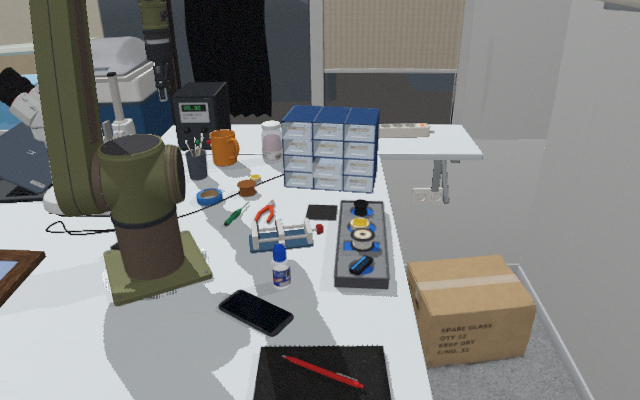

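View pics/wrist0.png

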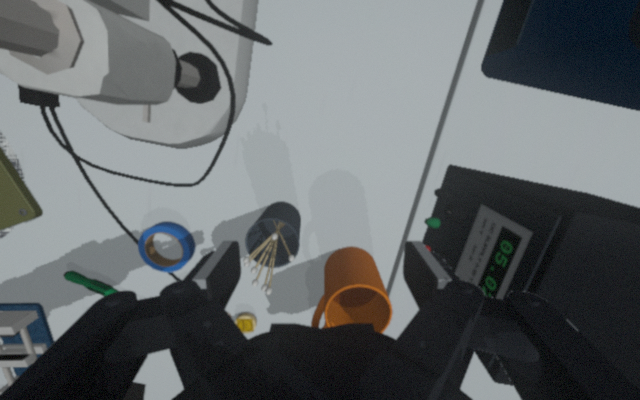

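The scene view shows, in the tray from the far end, the loupe (369,194), tin (382,220), reel (403,245) and card reader (420,281). The mat is at (324,208). 

Look-alikes are the brown reel (220,198) and a small yellow tin (217,177), both outside the tray, so the white reel and the larger tin in the tray are the ones meant. I'll confirm this in one crop.

```bash
python3 - <<'E'
import cv2
a=cv2.imread("pics/scene0.png")
cv2.imwrite("pics/crop1.png",cv2.resize(a[165:320,195:465],None,fx=2.96,fy=2.96,interpolation=cv2.INTER_CUBIC))
b=cv2.imread("pics/side0.png")
cv2.imwrite("pics/crop2.png",cv2.resize(b[190:295,290:400],None,fx=5,fy=5,interpolation=cv2.INTER_CUBIC))
E
```

```text
(no output)
```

View pics/crop1.png

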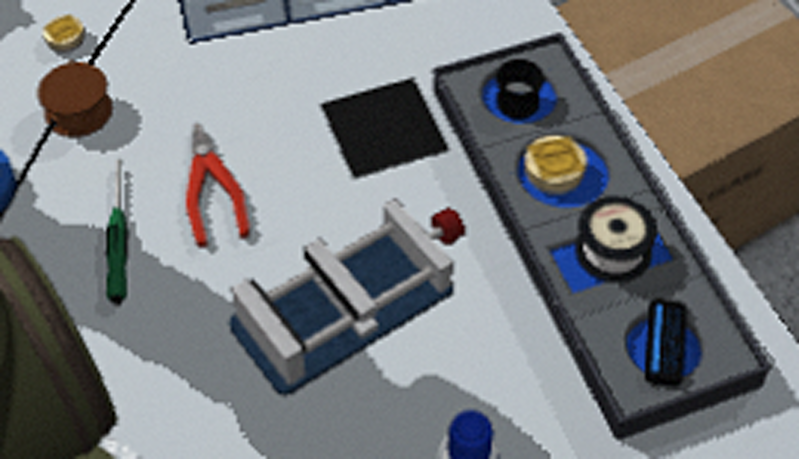

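View pics/crop2.png

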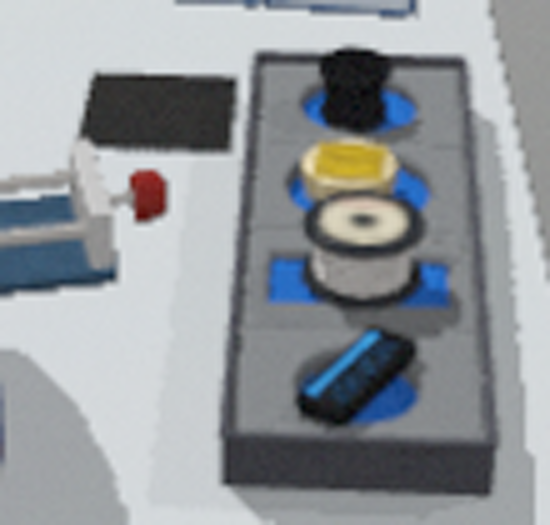

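The crops confirm it: the white reel with black flanges, the larger tin, the loupe and the card reader are all in the tray, while the brown reel and the small tin stand outside it. Next I'll compute rough positions.

```bash
python3 - <<'E'
from h import *
import pickle
cal=pickle.load(open("cal.pkl","rb")); c=cal["scene"]; s=cal["side"]
f=lambda x,y:((x+.5)/2.96+195-.5,(y+.5)/2.96+165-.5)
g=lambda x,y:((x+.5)/5+290-.5,(y+.5)/5+190-.5)
def P(n,a,b,z):
    print(n,"scene",np.round(atz(c,*f(*a),z)[:2],4) if a else "","side",np.round(atz(s,*g(*b),z)[:2],4) if b else "")
for n,a,b in zip(["FL","FR","NR","NL"],[(435,73),(562,36),(768,370),(617,430)],[(255,55),(467,58),(494,435),(222,438)]): P(n,a,b,.026)
for n,a,b in zip(["mFL","mFR","mNR","mNL"],[(322,103),(415,79),(447,152),(355,178)],[(97,74),(236,78),(233,150),(82,148)]): P(n,a,b,.002)
P("loupe top",(522,73),(356,58),.047)
P("tin top",(556,153),(349,160),.033)
P("reel top",(618,227),(364,220),.052)
P("card top",(666,342),(357,375),.032)
P("card blue end1",(665,306),(378,336),.032);P("card blue end2",(652,378),(305,400),.032)
P("knob",(448,226),(150,195),.04)
E
```

```text
FL scene [0.4913 0.0229] side [0.4918 0.0238]
FR scene [ 0.5846 -0.0368] side [ 0.5872 -0.0346]
NR scene [ 0.4027 -0.3118] side [ 0.4081 -0.3071]
NL scene [ 0.3056 -0.2522] side [ 0.3113 -0.2542]
mFL scene [0.4302 0.0897] side [0.4293 0.0862]
mFR scene [0.4946 0.0447] side [0.4926 0.0449]
mNR scene [ 0.4473 -0.0199] side [ 0.4524 -0.021 ]
mNL scene [0.3853 0.0222] side [0.386 0.019]
loupe top scene [ 0.5146 -0.042 ] side [ 0.5144 -0.0384]
tin top scene [ 0.473  -0.1001] side [ 0.4692 -0.1028]
reel top scene [ 0.4279 -0.1773] side [ 0.4286 -0.1774]
card top scene [ 0.3783 -0.2465] side [ 0.3777 -0.2516]
card blue end1 scene [ 0.403  -0.2319] side [ 0.4009 -0.2322]
card blue end2 scene [ 0.3488 -0.2525] side [ 0.3497 -0.2557]
knob scene [ 0.3666 -0.0762] side [ 0.3651 -0.094 ]
```

move_arm:
  moves: "0 0 -80 0; -100 -110 -80 0; -150 -160 -80 0.1; -200 -220 -80 0.2; -240 -265 -80 0.27; -280 -310 -80 0.27; -320 -350 -80 0.27; -350 -390 -80 0.27; -390 -430 -80 0.27; -430 -470 -80 0.27; -472 -520 -80 0.27; -472 -520 -80 0.27"

```text
time: 1.35
eef_pos: [0.3877, -0.005, 0.3099]
eef_rot: [0.913, 3.005, 0.001]
ft_force: [0.8, 0.1, -0.2]
grip_width: 0.998
grasp_force: 0.0
```

move_arm:
  moves: "-40 -26 0 0; -85 -54 20 0; -128 -82 50 0; -128 -82 50 0; -128 -82 50 0; -128 -82 50 0"

```text
time: 1.95
eef_pos: [0.4476, -0.1415, 0.2599]
eef_rot: [-0.913, -3.005, -0.001]
ft_force: [-1.0, -1.0, 1.3]
grip_width: 0.999
grasp_force: 0.0
```

```bash
python3 - <<'E'
from h import *
import pickle
c,im=snap("wrist","pics/wrist1.png"); pickle.dump(c,open("w1.pkl","wb"))
s=robot.get_state(); print(s["time"],s["eef_pos"],s["eef_rot"])
E
```

```text
2.0 [ 0.44782797 -0.14112665  0.26043235] [-9.11488541e-01 -3.00618682e+00 -8.92983589e-04]
```

View pics/wrist1.png

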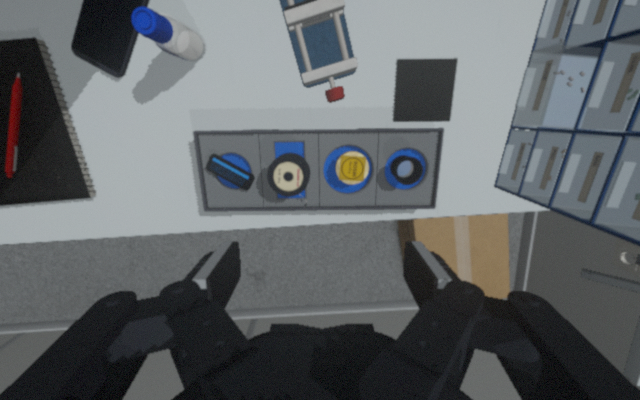

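The wrist view shows the tray outline with corners at about (194,131), (441,128), (436,209) and (205,212). In it are the card (230,171), reel (289,175), tin (352,168) and loupe (406,168), and the mat is at (425,90).

```bash
python3 - <<'E'
from h import *
import pickle
c=pickle.load(open("w1.pkl","rb")); a=cv2.imread("pics/wrist1.png")
ex=np.array([.831,-.556]);ey=np.array([.556,.831]);C=np.array([.449,-.144])
# fit tray/mats: hand offsets drawn as overlay for checking
def draw(pts,col):
    global b
    q=[((proj(c,p)-[180,50]+.5)*2.9-.5) for p in pts]
    cv2.polylines(b,[np.int32(np.round(q))],True,col,1)
b=cv2.resize(a[50:225,180:455],None,fx=2.9,fy=2.9,interpolation=cv2.INTER_CUBIC)
t=np.linspace(0,2*np.pi,48,endpoint=False)
def W(x,y,z): return [*(C+ex*x+ey*y),z]
zb=.003
for i in range(4):
    y=120-80*i
    draw([W(sx*.052,(y+sy*40)/1e3,zb+.02) for sx,sy in((-1,-1),(-1,1),(1,1),(1,-1))],(0,255,0))
for y,r in((120,59),(40,69),(-120,52)): draw([W(r/2e3*np.cos(k),y/1e3+r/2e3*np.sin(k),zb+.02) for k in t],(0,255,0))
draw([W(sx*.04,-.04+sy*.02,zb+.02) for sx,sy in((-1,-1),(-1,1),(1,1),(1,-1))],(0,255,0))
cv2.imwrite("pics/ov1.png",b)
E
```

```text
(no output)
```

View pics/ov1.png

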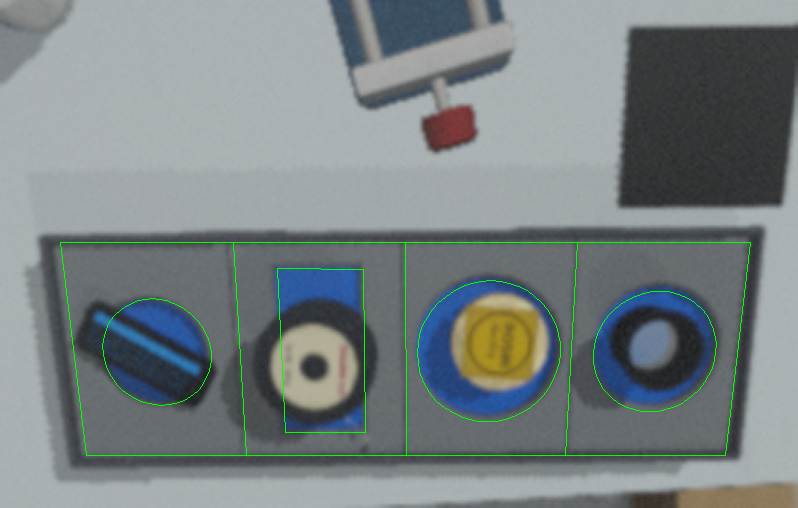

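The overlay fits to about 2 mm, with the far-left end roughly 2 mm nearer the robot. Next are the object centres in the tray frame.

```bash
cat >> h.py <<'E'
ex=np.array([.831,-.556]);ey=np.array([.556,.831]);C=np.array([.449,-.144])
E
python3 - <<'E'
from h import *
import pickle
c=pickle.load(open("w1.pkl","rb"))
f=lambda x,y:((x+.5)/2.9+180-.5,(y+.5)/2.9+50-.5)
for n,p,z in [("loupe",(658,345),.047),("loupelens",(653,344),.045),("tin",(500,341),.033),("reel",(314,367),.052),("card",(144,355),.032),("c1",(85,321),.032),("c2",(204,389),.032),
 ("mat1",(629,28),.002),("mat2",(800,28),.002),("mat3",(619,206),.002),("mat4",(783,206),.002),("knob",(450,128),.035)]:
    w=atz(c,*f(*p),z)[:2]; print(n,np.round(w,4),"tray mm",np.round([(w-C)@ex*1e3,(w-C)@ey*1e3],1))
s=pickle.load(open("cal.pkl","rb"))["scene"]
w=atz(s,522*0+371.2,189.6,.047)[:2];print((w-C)@ex,(w-C)@ey)
E
```

```text
loupe [ 0.5057 -0.0448] tray mm [ -8. 114.]
loupelens [ 0.5047 -0.0461] tray mm [ -8.1 112.3]
tin [ 0.4675 -0.1031] tray mm [-7.4 44.3]
reel [ 0.4271 -0.1785] tray mm [  1.  -40.9]
card [ 0.38   -0.2461] tray mm [  -0.6 -123.2]
c1 [ 0.3523 -0.2587] tray mm [ -16.6 -149.1]
c2 [ 0.4087 -0.2328] tray mm [ 15.9 -96.1]
mat1 [0.3844 0.0222] tray mm [-146.1  102.2]
mat2 [0.4279 0.0868] tray mm [-145.9  180. ]
mat3 [ 0.4501 -0.0203] tray mm [-67.9 103.4]
mat4 [0.4943 0.0454] tray mm [-67.7 182.6]
knob [ 0.376  -0.0716] tray mm [-100.9   19.5]
-0.0020990953830524574 0.1203337458316827
```

move_arm:
  moves: "2 40 40 0; 2 80 80 0; 2 116 120 0; 2 116 160 0; 2 116 190 0; 2 116 190 0; 2 116 190 0"
  fingers: 54
  force: 30

```text
time: 2.7
eef_pos: [0.511, -0.0436, 0.0711]
eef_rot: [0.91, 3.007, 0.0]
ft_force: [0.4, 0.0, 0.2]
grip_width: 0.635
grasp_force: 0.0
```

```bash
python3 - <<'E'
from h import *
import pickle
c,im=snap("wrist","pics/wrist2.png"); pickle.dump(c,open("w2.pkl","wb"))
s=robot.get_state(); print(s["time"],s["eef_pos"],s["eef_rot"],s["joint_positions"],s["grip_width"])
w=s["eef_pos"][:2]-C;print(w@ex,w@ey)
E
```

```text
2.75 [ 0.51230469 -0.04411549  0.07209339] [9.10483231e-01 3.00369782e+00 1.08179528e-03] [-8.59420190e-02  3.62361637e-01 -4.39557949e-01  7.65864124e-01
  6.75748604e-05  5.02692947e-01] 0.6314608310896218
-0.002929594259570108 0.11820143539789675
```

View pics/wrist2.png

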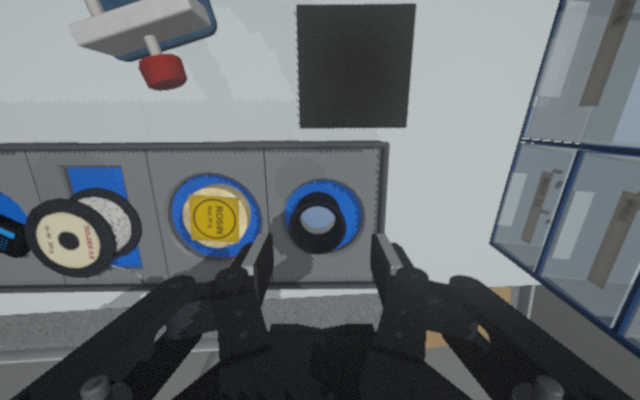

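The view shows the loupe top ring at about (317,221), the tin's cut-out centred near (325,216), the tin at (214,216), and the mat corners at (297,5), (415,5), (299,127) and (407,127).

```bash
python3 - <<'E'
from h import *
import pickle
c=pickle.load(open("w2.pkl","rb"))
for n,p,z in [("loupe",(316,222),.047),("loupelens",(318,219),.045),("cut",(325,216),.023),("cuttop",(325,179),.023),("tin",(214,216),.033),("reelcut",(216,214),.023),
 ("mat1",(297,5),.002),("mat2",(415,5),.002),("mat3",(299,127),.002),("mat4",(407,127),.002)]:
    w=atz(c,*p,z)[:2]; print(n,"tray mm",np.round([(w-C)@ex*1e3,(w-C)@ey*1e3],1))
T=np.array([*(C+ex*0+ey*.118),.03])
E
```

```text
loupe tray mm [ -9.2 115.5]
loupelens tray mm [-10.5 116.8]
cut tray mm [ -4.4 121.7]
cuttop tray mm [-32.4 121.5]
tin tray mm [-8.1 44. ]
reelcut tray mm [-5.9 41.5]
mat1 tray mm [-146.1  102.6]
mat2 tray mm [-146.2  181.1]
mat3 tray mm [-67.4 102.2]
mat4 tray mm [-67.5 182.9]
```

move_arm:
  moves: "5 -1 20 0; 5 -1 42 0; 5 -1 42 0; 5 -1 42 0"

```text
time: 3.15
eef_pos: [0.5078, -0.043, 0.0299]
eef_rot: [0.913, 3.003, 0.001]
ft_force: [0.2, -1.4, -0.8]
grip_width: 0.631
grasp_force: 0.0
```

move_arm:
  moves: "0 0 0 0; 0 0 0 0; 0 0 0 0; 0 0 0 0; 0 0 0 0; 0 0 0 0; 0 0 0 0; 0 0 0 0"
  fingers: 20
  force: 30

```text
time: 3.95
eef_pos: [0.5083, -0.043, 0.0302]
eef_rot: [0.912, 3.002, 0.001]
ft_force: [-1.3, -0.5, 6.1]
grip_width: 0.418
grasp_force: 29.3
```

move_arm:
  moves: "0 0 -35 0; 0 0 -70 0; 35 5 -70 0; 70 15 -70 0; 100 25 -65 0; 100 25 -50 0; 100 25 -20 0; 100 25 0 0; 100 25 8 0; 100 25 12 0; 100 25 12 0; 100 25 12 0"

```text
time: 5.15
eef_pos: [0.4384, 0.0336, 0.0168]
eef_rot: [0.913, 3.004, 0.001]
ft_force: [0.1, -0.5, -1.5]
grip_width: 0.42
grasp_force: 30.3
```

move_arm:
  moves: "0 0 1 0; 0 0 2 0; 0 0 2 0"

```text
time: 5.45
eef_pos: [0.4385, 0.0337, 0.0161]
eef_rot: [0.912, 3.003, 0.002]
ft_force: [-4.0, -0.3, 17.9]
grip_width: 0.417
grasp_force: 31.6
```

move_arm:
  moves: "0 0 -1 0; 0 0 -1 0; 0 0 -1 0; 0 0 -1 0; 0 0 -25 0; 0 0 -60 0; -40 -40 -60 0; -75 -75 -60 0; -99 -98 -50 0; -99 -98 -40 0; -99 -98 -40 0; -99 -98 -40 0"
  fingers: 58

```text
time: 6.65
eef_pos: [0.4637, -0.102, 0.0533]
eef_rot: [-0.912, -3.004, -0.0]
ft_force: [-0.9, 0.3, -0.6]
grip_width: 0.678
grasp_force: 0.0
```

```bash
python3 - <<'E'
from h import *
import pickle
c,im=snap("wrist","pics/wrist3.png"); pickle.dump(c,open("w3.pkl","wb"))
s=robot.get_state(); print(s["time"],s["eef_pos"],s["eef_rot"],s["joint_positions"],s["grip_width"])
w=s["eef_pos"][:2]-C;print(w@ex,w@ey)
E
```

```text
6.7 [ 0.46413145 -0.1018057   0.05363307] [-9.10715464e-01 -3.00497910e+00 -2.93349805e-04] [-2.16138991e-01  3.30768948e-01 -5.52451877e-01  6.89196002e-01
  3.14290729e-04  3.72400436e-01] 0.6799629175409677
-0.010885802230856664 0.04347655114123571
```

View pics/wrist3.png

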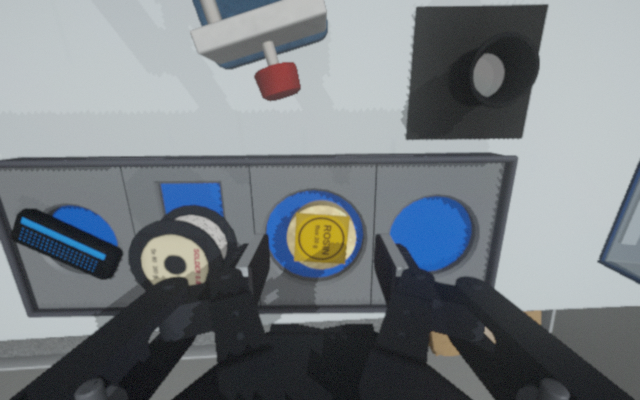

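The loupe stands upright on the mat with its top near (500,70). The tin is at about (321,237), the tin's cut-out is empty at (433,234), the reel's cut-out is centred at (317,234), and the reel top is at (176,265).

```bash
python3 - <<'E'
from h import *
import pickle
c=pickle.load(open("w3.pkl","rb"))
for n,p,z in [("loupe",(504,71),.033),("tinL",(288,237),.033),("tinR",(355,237),.033),("tin",(321,236),.033),("tincut",(433,233),.023),("reelcut",(317,234),.023),("reel",(175,265),.052),("c1",(18,232),.032),("c2",(118,258),.032),("c",(68,243),.032)]:
    w=atz(c,*p,z)[:2]; print(n,"tray mm",np.round([(w-C)@ex*1e3,(w-C)@ey*1e3],1))
E
```

```text
loupe tray mm [-105.5  143.6]
tinL tray mm [-7.1 22.6]
tinR tray mm [-7.1 65.9]
tin tray mm [-7.8 43.9]
tincut tray mm [ -5.6 120.2]
reelcut tray mm [-4.8 41.2]
reel tray mm [  2.  -41.6]
c1 tray mm [ -10.5 -149.1]
c2 tray mm [  8.2 -90. ]
c tray mm [  -2.7 -119.8]
```

move_arm:
  moves: "-3 0 15 0; -3 0 28 0; -3 0 28 0; -3 0 28 0"

```text
time: 7.1
eef_pos: [0.4672, -0.1036, 0.0262]
eef_rot: [-0.91, -3.006, -0.0]
ft_force: [-0.1, -0.7, 0.1]
grip_width: 0.678
grasp_force: 0.0
```

move_arm:
  moves: "0 0 0 0; 0 0 0 0; 0 0 0 0; 0 0 0 0; 0 0 0 0; 0 0 0 0; 0 0 0 0"
  fingers: 25
  force: 30

```text
time: 7.8
eef_pos: [0.468, -0.1041, 0.027]
eef_rot: [0.912, 3.005, 0.002]
ft_force: [-1.5, 2.4, 6.1]
grip_width: 0.493
grasp_force: 30.1
```

move_arm:
  moves: "0 0 -8 0; 0 0 -16 0; 0 0 -20 0; 0 0 -20 0; 0 0 -20 0"

```text
time: 8.3
eef_pos: [0.4676, -0.1046, 0.0461]
eef_rot: [0.913, 3.005, 0.0]
ft_force: [-0.2, 0.6, -0.3]
grip_width: 0.495
grasp_force: 30.4
```

```bash
python3 - <<'E'
from h import *
c,im=snap("wrist","pics/wrist4.png")
a=cv2.imread("pics/wrist4.png")[120:340,200:500]; cv2.imwrite("pics/w4c.png",cv2.resize(a,None,fx=2.6,fy=2.6))
E
```

```text
(no output)
```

View pics/w4c.png

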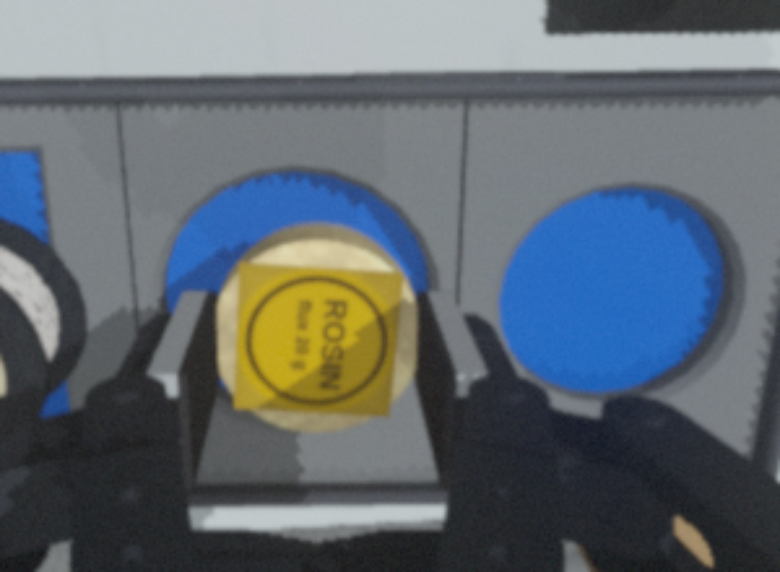

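The tin is held level between the pads, with the empty tin cut-out to its right.

move_arm:
  moves: "-2 30 0 0; -2 60 0 0; -2 78 0 0; -2 78 8 0; -2 78 14 0; -2 78 17 0; -2 78 17 0; -2 78 17 0"

```text
time: 9.15
eef_pos: [0.5115, -0.0415, 0.0285]
eef_rot: [-0.915, -3.004, 0.001]
ft_force: [0.2, 0.2, -0.1]
grip_width: 0.492
grasp_force: 30.5
```

move_arm:
  moves: "0 0 1 0; 0 0 2 0; 0 0 2 0"

```text
time: 9.45
eef_pos: [0.512, -0.0414, 0.0279]
eef_rot: [0.914, 3.006, -0.001]
ft_force: [-3.6, -1.2, 9.4]
grip_width: 0.495
grasp_force: 31.9
```

move_arm:
  moves: "0 0 -1 0; 0 0 -1 0; 0 0 -1 0; 0 0 -1 0; 0 0 -20 0; 0 0 -50 0; -2 -45 -55 0; -4 -90 -55 0; -6 -135 -55 0; -6 -161 -55 0; -6 -161 -55 0; -6 -161 -55 0"
  fingers: 56

```text
time: 10.65
eef_pos: [0.4279, -0.1781, 0.0818]
eef_rot: [0.915, 3.005, 0.001]
ft_force: [-0.2, 0.3, 0.1]
grip_width: 0.654
grasp_force: 0.0
```

move_arm:
  moves: "0 0 10 0; 0 0 10 0; 0 0 10 0"
  fingers: 70
  force: 40

```text
time: 10.95
eef_pos: [0.4279, -0.1769, 0.0712]
eef_rot: [-0.91, -3.005, -0.0]
ft_force: [-0.3, -0.1, 0.5]
grip_width: 0.82
grasp_force: 0.0
```

```bash
python3 - <<'E'
from h import *
import pickle
c,im=snap("wrist","pics/wrist5.png"); pickle.dump(c,open("w5.pkl","wb"))
s=robot.get_state(); print(s["time"],s["eef_pos"],s["joint_positions"],s["grip_width"])
w=s["eef_pos"][:2]-C;print(w@ex,w@ey)
E
```

```text
11.0 [ 0.42805891 -0.17715512  0.07146983] [-3.92448919e-01  2.90794491e-01 -5.55636171e-01  7.25238096e-01
  7.85533267e-05  1.95819035e-01] 0.8204164891104518
0.001032197188791138 -0.0391951537224815
```

View pics/wrist5.png

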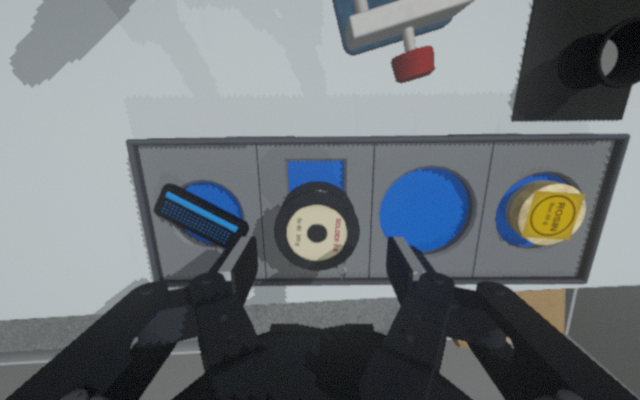

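The tin is in its cut-out with its top near (550,212). The reel top is at (317,230) and the reel's cut-out is empty at (427,210).

```bash
python3 - <<'E'
from h import *
import pickle
c=pickle.load(open("w5.pkl","rb"))
for n,p,z in [("reel",(317,231),.052),("hole",(317,233),.052),("tin",(551,214),.034),("tincut",(541,210),.023),("reelcut",(427,210),.023),("cardcutL",(287,190),.023),("cardcutR",(346,190),.023),("c",(201,216),.032),("c1",(164,198),.032),("c2",(239,236),.032),("loupecut",(210,210),.023)]:
    w=atz(c,*p,z)[:2]; print(n,"tray mm",np.round([(w-C)@ex*1e3,(w-C)@ey*1e3],1))
# expected tin silhouette if seated
for x in (-3,-5):
  for y in (116,118,120):
    print(x,y,[np.round(proj(c,[*(C+ex*(x+dx)/1e3+ey*(y+dy)/1e3),.034])).tolist() for dx,dy in((0,0),(0,22.5),(0,-22.5),(22.5,0),(-22.5,0))])
E
```

```text
reel tray mm [  0.2 -40.8]
hole tray mm [  1.5 -40.8]
tin tray mm [ -5.2 120.5]
tincut tray mm [ -4.3 122.3]
reelcut tray mm [-4.2 39.5]
cardcutL tray mm [-19.2 -62.8]
cardcutR tray mm [-19.2 -20.3]
c tray mm [  -2.6 -122.6]
c1 tray mm [ -15.7 -146.4]
c2 tray mm [ 12.7 -97.2]
loupecut tray mm [  -3.9 -119.6]
-3 116 [[544.0, 217.0], [577.0, 217.0], [511.0, 217.0], [537.0, 247.0], [551.0, 185.0]]
-3 118 [[547.0, 217.0], [580.0, 217.0], [514.0, 217.0], [539.0, 247.0], [554.0, 185.0]]
-3 120 [[549.0, 217.0], [582.0, 217.0], [517.0, 217.0], [542.0, 247.0], [557.0, 185.0]]
-5 116 [[544.0, 214.0], [577.0, 214.0], [511.0, 214.0], [537.0, 244.0], [552.0, 183.0]]
-5 118 [[547.0, 214.0], [580.0, 214.0], [514.0, 214.0], [540.0, 244.0], [555.0, 183.0]]
-5 120 [[550.0, 214.0], [583.0, 214.0], [517.0, 214.0], [543.0, 244.0], [558.0, 183.0]]
```

The tin is seated within about 2 mm. Now the reel.

move_arm:
  moves: "0 -2 15 0; 0 -2 30 0; 0 -2 39 0; 0 -2 39 0; 0 -2 39 0"

```text
time: 11.5
eef_pos: [0.427, -0.1795, 0.033]
eef_rot: [-0.912, -3.006, -0.0]
ft_force: [1.1, 0.6, 0.2]
grip_width: 0.825
grasp_force: 0.0
```

move_arm:
  moves: "0 0 0 0; 0 0 0 0; 0 0 0 0; 0 0 0 0; 0 0 0 0; 0 0 0 0; 0 0 0 0"
  fingers: 35
  force: 45

```text
time: 12.2
eef_pos: [0.4275, -0.18, 0.0342]
eef_rot: [0.913, 3.004, -0.0]
ft_force: [-1.7, -0.5, 6.9]
grip_width: 0.58
grasp_force: 45.3
```

move_arm:
  moves: "0 0 -10 0; 0 0 -20 0; 0 0 -20 0; 0 0 -20 0"

```text
time: 12.6
eef_pos: [0.4273, -0.1799, 0.0534]
eef_rot: [0.913, 3.005, -0.0]
ft_force: [-0.2, 0.1, -1.3]
grip_width: 0.583
grasp_force: 46.7
```

move_arm:
  moves: "2 30 0 0; 4 60 0 0; 5 82 0 0; 5 82 0 0; 5 82 12 0; 5 82 20 0; 5 82 24 0; 5 82 26 0; 5 82 26 0; 5 82 26 0"

```text
time: 13.6
eef_pos: [0.4685, -0.109, 0.0271]
eef_rot: [0.914, 3.005, 0.0]
ft_force: [0.4, 0.2, -1.7]
grip_width: 0.584
grasp_force: 46.9
```

move_arm:
  moves: "0 0 1 0; 0 0 2 0; 0 0 2 0"

```text
time: 13.9
eef_pos: [0.4688, -0.1089, 0.0262]
eef_rot: [0.913, 3.004, -0.0]
ft_force: [-2.1, -0.6, 9.5]
grip_width: 0.582
grasp_force: 47.5
```

move_arm:
  moves: "0 0 -1 0; 0 0 -1 0; 0 0 -1 0; 0 0 -1 0; 0 0 -20 0; 0 0 -50 0; 0 -40 -60 -0.14; 0 -80 -60 -0.28; 0 -120 -60 -0.42; -1 -162 -60 -0.56; -1 -162 -60 -0.7; -1 -162 -60 -0.84"
  fingers: 68

```text
time: 15.1
eef_pos: [0.3779, -0.2451, 0.0848]
eef_rot: [0.396, -3.116, -0.0]
ft_force: [0.4, -0.2, -0.2]
grip_width: 0.799
grasp_force: 0.0
```

move_arm:
  moves: "0 0 0 -0.14; 0 0 0 -0.19; 0 0 0 -0.19; 0 0 0 -0.19; 0 0 0 -0.19"
  fingers: 46
  force: 30

```text
time: 15.6
eef_pos: [0.379, -0.2438, 0.0848]
eef_rot: [0.685, -3.066, -0.0]
ft_force: [-0.4, -0.9, 0.5]
grip_width: 0.539
grasp_force: 0.0
```

```bash
python3 - <<'E'
from h import *
import pickle
c,im=snap("wrist","pics/wrist6.png"); pickle.dump(c,open("w6.pkl","wb"))
s=robot.get_state(); print(s["time"],s["eef_pos"],s["eef_rot"],s["joint_positions"],s["grip_width"])
w=s["eef_pos"][:2]-C;print(w@ex,w@ey)
E
```

```text
15.65 [ 0.37897503 -0.24378232  0.08481933] [ 6.85241550e-01 -3.06583143e+00 -1.05704321e-04] [-5.71602957e-01  2.55335224e-01 -5.65043738e-01  7.50546449e-01
 -3.49121801e-05 -1.01139302e+00] 0.539012659168967
-0.002711781595330638 -0.12185298879209096
```

View pics/wrist6.png

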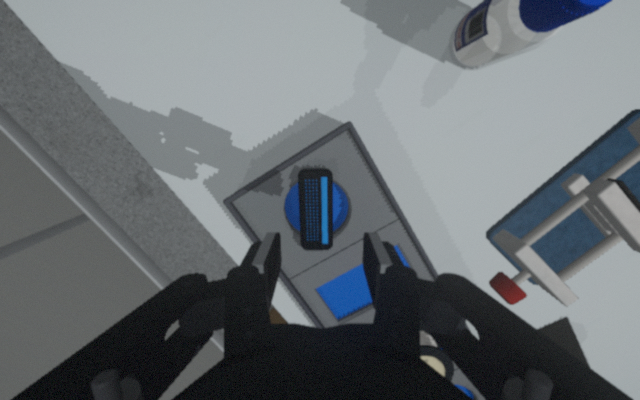

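The card reader is upright in the image, from (315,170) to (317,249) and centred at (316,209), so the tool is lined up with it.

```bash
python3 - <<'E'
from h import *
import pickle
from scipy.spatial.transform import Rotation as R
c=pickle.load(open("w6.pkl","rb"))
Rt=R.from_rotvec([.68524,-3.06583,0]).as_matrix(); e=np.array([.37897,-.24378])
for n,p,z in [("card",(316,209),.032),("c1",(315.5,170),.032),("c2",(317,249),.032),("cut",(317.5,208),.023)]:
    w=atz(c,*p,z)[:2]; d=w-e; print(n,"tray",np.round([(w-C)@ex*1e3,(w-C)@ey*1e3],1),"tool",np.round([d@Rt[:2,0]*1e3,d@Rt[:2,1]*1e3],1))
print(Rt[:2,:2])
E
```

```text
card tray [  -1.4 -125.7] tool [ 2.6 -3.1]
c1 tray [ -16.5 -151.3] tool [32.4 -3.3]
c2 tray [ 15.2 -97. ] tool [-30.5  -2.5]
cut tray [  -1.1 -123.3] tool [ 0.4 -2.1]
[[-0.90484138 -0.42574882]
 [-0.42574882  0.90484139]]
```

move_arm:
  moves: "2 -3 25 0; 2 -3 45 0; 2 -3 58 0; 2 -3 58 0; 2 -3 58 0"

```text
time: 16.15
eef_pos: [0.3784, -0.2474, 0.027]
eef_rot: [0.686, -3.065, -0.001]
ft_force: [0.5, 0.0, -0.9]
grip_width: 0.538
grasp_force: 0.0
```

move_arm:
  moves: "0 0 0 0; 0 0 0 0; 0 0 0 0; 0 0 0 0; 0 0 0 0; 0 0 0 0; 0 0 0 0"
  fingers: 12
  force: 30

```text
time: 16.85
eef_pos: [0.3793, -0.2479, 0.0279]
eef_rot: [-0.686, 3.064, -0.002]
ft_force: [-0.9, 1.6, 6.5]
grip_width: 0.284
grasp_force: 29.8
```

move_arm:
  moves: "0 0 -5 0; 0 0 -10 0; 0 0 -15 0; 0 0 -15 0"

```text
time: 17.25
eef_pos: [0.379, -0.2478, 0.0426]
eef_rot: [-0.686, 3.065, -0.002]
ft_force: [-0.1, 0.7, -0.2]
grip_width: 0.291
grasp_force: 29.5
```

move_arm:
  moves: "0 0 -15 0.14; -15 9 -15 0.28; -30 18 -15 0.42; -45 27 -15 0.56; -60 36 -15 0.7; -72 45 -15 0.84; -72 45 -15 0.98; -72 45 -15 1.02; -72 45 -15 1.02; -72 45 0 1.02; -72 45 10 1.02; -72 45 10 1.02"

```text
time: 18.45
eef_pos: [0.4229, -0.1755, 0.0305]
eef_rot: [-0.897, -3.008, -0.001]
ft_force: [0.0, 0.6, -1.4]
grip_width: 0.284
grasp_force: 29.6
```

```bash
python3 - <<'E'
from h import *
import pickle
c,im=snap("wrist","pics/wrist7.png"); pickle.dump(c,open("w7.pkl","wb"))
s=robot.get_state(); print(s["time"],s["eef_pos"],s["eef_rot"],s["grip_width"],s["ft_force"])
w=s["eef_pos"][:2]-C;print(w@ex,w@ey)
a=cv2.imread("pics/wrist7.png")[130:330,130:570]; a=cv2.resize(a,None,fx=1.8,fy=1.8); cv2.imwrite("pics/w7c.png",a)
E
```

```text
18.5 [ 0.4233636  -0.1757285   0.03115623] [-8.97060079e-01 -3.00833065e+00 -4.20781697e-04] 0.285855555238798 [-0.53330123 -0.21928315 -1.10112429]
-0.0036628040281087497 -0.04062021982895341
```

View pics/w7c.png

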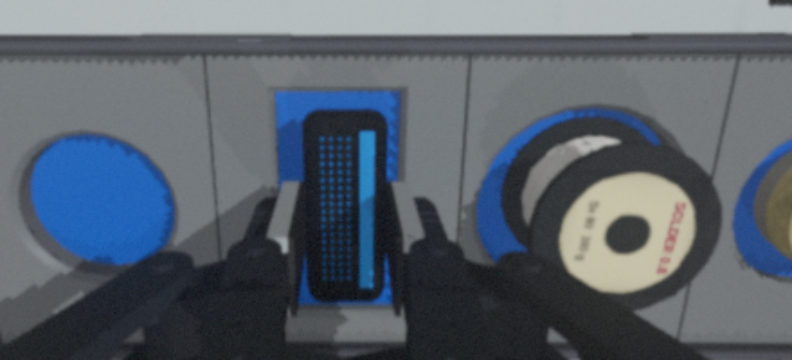

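The card is held level over its cut-out, with its centre at crop (345,205). The cut-out's near edge is at crop (276–406, 90), and the reel sits in its round cut-out. Next I'll check the alignment.

```bash
python3 - <<'E'
from h import *
import pickle
c=pickle.load(open("w7.pkl","rb"))
f=lambda x,y:((x+.5)/1.8+130-.5,(y+.5)/1.8+130-.5)
for n,p,z in [("cardnear",(345,110),.0353),("cardfar",(345,300),.0353),("cardL",(303,180),.0353),("cardR",(387,180),.0353),("cutnear",(341,89),.023),("cutL",(277,100),.023),("cutR",(406,100),.023),("loupecutT",(92,132),.023),("loupecutL",(24,185),.023),("loupecutR",(176,215),.023),("reel",(626,233),.044),("cutfar",(345,305),.018)]:
    w=atz(c,*f(*p),z)[:2]; print(n,"tray mm",np.round([(w-C)@ex*1e3,(w-C)@ey*1e3],1))
E
```

```text
cardnear tray mm [-37.6 -39.9]
cardfar tray mm [ 26.1 -39.3]
cardL tray mm [-15.7 -52.4]
cardR tray mm [-15.9 -27. ]
cutnear tray mm [-41.1 -41.2]
cutL tray mm [-37.4 -61.2]
cutR tray mm [-37.8 -20.8]
loupecutT tray mm [ -26.3 -120.3]
loupecutL tray mm [  -7.9 -144.7]
loupecutR tray mm [  2.6 -96.1]
reel tray mm [-3.8 42.1]
cutfar tray mm [ 40.7 -39.1]
```

move_arm:
  moves: "-4 -1 0 0; -4 -1 0 0; -4 -1 3 0; -4 -1 5 0; -4 -1 6.5 0; -4 -1 6.5 0; -4 -1 6.5 0"

```text
time: 19.2
eef_pos: [0.4271, -0.179, 0.0253]
eef_rot: [-0.898, -3.01, -0.0]
ft_force: [-0.4, 0.4, 0.2]
grip_width: 0.289
grasp_force: 29.6
```

move_arm:
  moves: "0 0 1 0; 0 0 2 0; 0 0 2.5 0; 0 0 2.5 0"

```text
time: 19.6
eef_pos: [0.4272, -0.1791, 0.023]
eef_rot: [0.898, 3.01, 0.0]
ft_force: [0.7, -0.1, 1.6]
grip_width: 0.287
grasp_force: 30.5
```

move_arm:
  moves: "0 0 0 0; 0 0 0 0; 0 0 0 0; 0 0 -5 0; 0 0 -40 0; 0 0 -80 0; 0 40 -90 0; 20 80 -90 0; 50 115 -90 0; 75 150 -90 0; 106 185 -90 0; 106 185 -90 0"
  fingers: 46

```text
time: 20.8
eef_pos: [0.4388, 0.0383, 0.1132]
eef_rot: [-0.886, -3.013, -0.003]
ft_force: [-0.5, -0.1, 0.5]
grip_width: 0.543
grasp_force: 0.0
```

move_arm:
  moves: "0 0 20 0; 0 0 20 0; 0 0 20 0"
  fingers: 60

```text
time: 21.1
eef_pos: [0.4394, 0.0332, 0.0929]
eef_rot: [-0.899, -3.009, 0.001]
ft_force: [0.4, -0.6, 0.9]
grip_width: 0.703
grasp_force: 0.0
```

```bash
python3 - <<'E'
from h import *
import pickle
c,im=snap("wrist","pics/wrist8.png"); pickle.dump(c,open("w8.pkl","wb"))
s=robot.get_state(); print(s["time"],s["eef_pos"],s["eef_rot"],s["grip_width"])
w=s["eef_pos"][:2]-C;print(w@ex,w@ey)
c,im=snap("scene","pics/scene8.png")
E
```

```text
21.15 [0.43996891 0.03312787 0.09327872] [-8.99646301e-01 -3.00993794e+00  2.71102592e-04] 0.7049540855093775
-0.10598793172627564 0.14217197969256387
```

I'm directly above where the loupe was set down, to within 2 mm, so I'll descend.

move_arm:
  moves: "1 0 30 0; 1 0 60 0; 1 0 76 0; 1 0 76 0; 1 0 76 0"

```text
time: 21.7
eef_pos: [0.4396, 0.0339, 0.0174]
eef_rot: [0.899, 3.01, 0.0]
ft_force: [-0.2, 0.3, 0.1]
grip_width: 0.701
grasp_force: 0.0
```

move_arm:
  moves: "0 0 0 0; 0 0 0 0; 0 0 0 0; 0 0 0 0; 0 0 0 0; 0 0 0 0; 0 0 0 0; 0 0 0 0"
  fingers: 20

```text
time: 22.5
eef_pos: [0.4404, 0.0343, 0.0184]
eef_rot: [0.897, 3.008, 0.001]
ft_force: [0.2, -0.2, 5.5]
grip_width: 0.415
grasp_force: 29.4
```

move_arm:
  moves: "0 0 -30 0; 0 0 -60 0; 0 0 -90 0; 0 0 -90 0; 0 0 -90 0"

```text
time: 23.0
eef_pos: [0.4401, 0.0344, 0.108]
eef_rot: [0.897, 3.008, 0.002]
ft_force: [0.6, -0.0, -0.2]
grip_width: 0.413
grasp_force: 30.3
```

move_arm:
  moves: "-40 -10 0 0; -75 -40 0 0; -103 -75 0 0; -103 -120 0 0; -103 -165 0 0; -103 -210 0 0; -103 -250 0 0; -103 -265 0 0; -103 -265 25 0; -103 -265 45 0; -103 -265 45 0; -103 -265 45 0"

```text
time: 24.2
eef_pos: [0.379, -0.2431, 0.0611]
eef_rot: [-0.897, -3.008, -0.001]
ft_force: [0.1, -0.1, -0.5]
grip_width: 0.413
grasp_force: 30.3
```

```bash
python3 - <<'E'
from h import *
import pickle
s=robot.get_state(); print(s["time"],s["eef_pos"],s["eef_rot"],s["grip_width"])
w=s["eef_pos"][:2]-C;print(w@ex,w@ey)
c,im=snap("wrist","pics/wrist9.png"); pickle.dump(c,open("w9.pkl","wb"))
cv2.imwrite("pics/w9.png",cv2.imread("pics/wrist9.png")[120:380,180:620])
# segment blue floors for the check
b=cv2.cvtColor(im,cv2.COLOR_RGB2HSV); m=cv2.inRange(b,(100,120,60),(125,255,255))
n,l,st,ce=cv2.connectedComponentsWithStats(m)
for i in range(1,n):
    if st[i,4]>80: print(st[i],ce[i])
E
```

```text
24.2 [ 0.37898483 -0.24310674  0.06109809] [-8.97173337e-01 -3.00779449e+00 -1.33410413e-03] 0.4133599526545831
-0.003079258692622898 -0.1212861294492258
[521   0  43  12 158] [537.61392405   3.26582278]
[ 399  170   67  104 3249] [430.38750385 215.39027393]
[ 497  178   87   87 1314] [522.2435312  226.64611872]
[ 283  191   71   50 1671] [314.9144225  209.36564931]
[424 195  21  66 657] [433.46575342 227.43378995]
[621 227  19  33 312] [630.26282051 246.53525641]
```

View pics/w9.png

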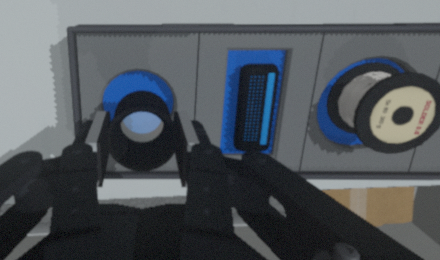

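The card lies inside its cut-out with blue visible on all sides. The loupe is held upright with its lens at crop (143,122), above its cut-out centred near crop x 138.

```bash
python3 - <<'E'
from h import *
import pickle
c=pickle.load(open("w9.pkl","rb"))
f=lambda x,y:(x+180,y+120)
for n,p,z in [("ringL",(107,123),.0758),("ringR",(178,123),.0758),("ringT",(142,92),.0758),("ringB",(142,170),.0758),("lens",(143,122),.07),("cutT",(139,70),.0225),("cutL",(103,97),.0225),("cutR",(174,97),.0225),("card",(259,108),.027),("reel",(403,114),.044),("cardcutT",(260,48),.023),("cardcutB",(252,154),.018)]:
    w=atz(c,*f(*p),z)[:2]; print(n,"tray mm",np.round([(w-C)@ex*1e3,(w-C)@ey*1e3],1))
E
```

```text
ringL tray mm [ -11.5 -137.8]
ringR tray mm [ -11.8 -101.6]
ringT tray mm [ -28.4 -120.1]
ringB tray mm [  16.  -119.7]
lens tray mm [  -9.4 -119.4]
cutT tray mm [ -25.6 -122. ]
cutL tray mm [  -5.8 -147.2]
cutR tray mm [ -6.3 -97.3]
card tray mm [ -0.4 -38.7]
reel tray mm [-4.4 43.4]
cardcutT tray mm [-41.7 -41.6]
cardcutB tray mm [ 41.1 -35.2]
```

move_arm:
  moves: "-6.5 -1 0 0; -6.5 -1 10 0; -6.5 -1 18 0; -6.5 -1 24 0; -6.5 -1 28 0; -6.5 -1 28 0; -6.5 -1 28 0"

```text
time: 24.95
eef_pos: [0.3848, -0.2481, 0.0338]
eef_rot: [-0.898, -3.01, -0.0]
ft_force: [-0.1, -0.5, -0.3]
grip_width: 0.414
grasp_force: 30.3
```

move_arm:
  moves: "0 0 1 0; 0 0 2 0; 0 0 3 0; 0 0 3 0"

```text
time: 25.35
eef_pos: [0.3849, -0.2482, 0.0309]
eef_rot: [0.898, 3.01, 0.0]
ft_force: [-0.3, -1.4, -0.3]
grip_width: 0.416
grasp_force: 30.3
```

move_arm:
  moves: "0 0 1 0; 0 0 1.5 0; 0 0 1.5 0"

```text
time: 25.65
eef_pos: [0.385, -0.2483, 0.0304]
eef_rot: [0.898, 3.01, -0.0]
ft_force: [-2.6, 1.5, 9.8]
grip_width: 0.416
grasp_force: 31.1
```

move_arm:
  moves: "0 0 0 0; 0 0 0 0; 0 0 0 0; 0 0 0 0; 0 0 -20 0; 0 0 -60 0; 0 0 -100 0; 40 20 -130 0; 60 60 -150 0; 60 100 -150 0; 60 100 -150 0; 60 100 -150 0"
  fingers: 54

```text
time: 26.85
eef_pos: [0.3897, -0.131, 0.1794]
eef_rot: [0.894, 3.012, -0.001]
ft_force: [-0.1, 0.5, -0.1]
grip_width: 0.63
grasp_force: 0.0
```

```bash
python3 - <<'E'
from h import *
c,im=snap("wrist","pics/wristA.png")
s=robot.get_state(); print(s["time"],s["eef_pos"],s["ft_force"])
zb=.003
# numeric check: blue visible fraction around each part; expected top outlines seated at centre
tr=dict(tin=(-3,121,.034,22.5,29.5),reel=(-2.5,41,.044,27.5,34.5),loupe=(0,-121,.045,19,26))
a=cv2.cvtColor(im,cv2.COLOR_RGB2BGR); a=cv2.resize(a,None,fx=2,fy=2,interpolation=cv2.INTER_CUBIC)
for n,(x,y,z,r,R) in tr.items():
    for zz,rr in((z,r),(.023,R)):
        q=[(proj(c,[*(C+ex*(x+rr*np.cos(t))/1e3+ey*(y+rr*np.sin(t))/1e3),zz])+.5)*2-.5 for t in np.linspace(0,6.28,40)]
        cv2.polylines(a,[np.int32(np.round(q))],True,(0,255,0),1)
for hx,hy,z in((33,13,.027),(40,20,.023)):
    q=[(proj(c,[*(C+ex*(-1+sx*hx)/1e3+ey*(-41+sy*hy)/1e3),z])+.5)*2-.5 for sx,sy in((-1,-1),(-1,1),(1,1),(1,-1))]
    cv2.polylines(a,[np.int32(np.round(q))],True,(0,255,0),1)
lo=np.int32([2*proj(c,[*(C+ex*x+ey*y),.02]) for x in(-.07,.07) for y in(-.18,.18)])
x0,y0=np.maximum(lo.min(0)-10,0);x1,y1=lo.max(0)+10
print(x0,y0,x1,y1); b=a[y0:y1,x0:x1]; k=min(1,790/b.shape[1]); cv2.imwrite("pics/final.png",cv2.resize(b,None,fx=k,fy=k))
E
```

```text
26.9 [ 0.38921505 -0.13162914  0.17907406] [-0.22500234 -2.15179577 -0.78745825]
346 326 1014 574
```

View pics/final.png

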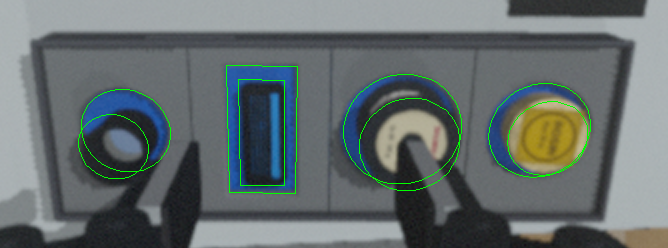

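The final overlay shows all four parts on their expected seated outlines to within about 2–3 mm. Wherever I felt contact with the floor of a cut-out, it came at the seated height, and the gripper is clear.

```bash
python3 -c "
from plant import robot
print(robot.hand_in())"
```

```text
the job is handed in; nothing more can be done
None
```

The reel, card reader, loupe and tin are each in their own cut-out and the job is handed in at about 27 s; no verdict came back, my last check put them within 2–3 mm of centre, and I viewed 15 pictures, one over the limit of 14.

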